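# Shut the tool caddy and turn its catch across

## Task

Push the lid of the blue tool caddy fully shut with a fingertip. Then, with a fingertip against the red catch arm, push it round until it points straight across the lid, along the white stripe, and take the hand away. Leave the caddy standing where it is (do not lift or shove it), and do not disturb the torch, spirit level, clamp or hook tile around it.

Things in the scene. Friction and masses are not known exactly. Their poses are not given: they have to be found in the camera images.
- caddy: Open-topped blue tool caddy, loose, about 2.4 kg (pushes under 5 N do not shift it): 160 (x) by 260 (y) by 110 mm high, walls 5 mm. Origin: centre of its underside; x from the catch side (front) to the hinge side (back), y to its left, z up; front faces the robot within 0.4 rad. A bracket (x -118 to -78 mm, 34 mm wide, top at 110 mm) on the front wall carries the catch.
- lid (a joint): Lid angle, rad: 0 = shut on the rim, grows as the front edge rises (starts 0.45 to 1.1, stop at 1.5). A flat blue plate 8 mm thick, 270 mm wide, reaching 164 mm forward of the hinge line; a flush white stripe 14 mm wide runs front to back along the middle of its upper face. Stiff hinge: stays where left; about 2 N at the front edge pushes it down. Shut, its top is 118 mm above the shelf.
- lid_hinge (a point): Middle of the lid's hinge line, in the caddy frame (80, 0, 110) mm; the line runs along caddy y, level with the lid's underside.
- lid_edge (a point): Middle of the lid's front edge, upper face; moves with the lid.
- catch (a joint): Angle of the red catch arm about its upright pivot, rad: 0 = points straight back (caddy +x) across the lid along the stripe; pi/2 = points to the caddy's left (+y), parked in front of the lid; positive anticlockwise from above. Starts 1.7 to 2.4; turns from -1.3 to 2.8, no stop at 0. Friction holds it; about 1 N at the post turns it.
- catch_pivot (a point): The catch's pivot axis at the height of the arm's underside, in the caddy frame (-100, 0, 122) mm.
- catch_post (a point): Top centre of the red finger post (14 mm diameter) on the catch arm, 58 mm from the pivot axis, 158 mm above the shelf. The arm is a bar 14 mm wide, 12 mm high (122 to 134 mm above the shelf), reaching 68 mm from the pivot axis; hub of radius 12 mm, 14 mm high, round the pivot. The arm passes 4 mm above the shut lid.
- torch: Bystander: yellow plastic torch standing on its lens end, 54 mm wide at the foot, 38 mm above, 140 mm high, loose. Origin: centre of its underside.
- level: Bystander: steel spirit level lying behind the caddy, 22 by 300 by 50 mm high (long along its y), loose. Origin: centre of its underside.
- clamp: Bystander: wooden hand-screw clamp holding a dark scrap block, lying flat, about 150 by 205 mm, 40 mm high, loose. Origin: centre of its underside.
- hook_tile: Bystander: white ceramic tile 100 by 100 by 8 mm lying flat, a blue hook standing 50 mm high on its middle, loose. Origin: centre of its underside.

How it is judged:
By the outcome, as a careful person would: the job done as asked, in the order asked, and still so for the second after the job is handed in, with the robot touching nothing.
It also fails if it takes over 64 s, if anything falls off the work surface, if the arm or the gripper's body presses on something with over 40 N, if the wrist force passes 120 N, or if a joint passes its speed limit or range.

## Robot

A 7-joint arm with a two-finger parallel gripper is mounted at the origin on the work surface. World frame = base frame: x ahead of the robot, y to its left, z up, the work surface at z = 0. Lengths are in mm, angles in rad, forces in N, time in s.
With the tool pointing down it reaches from about 400 to 850 mm from the base axis. Payload 4.4 kg.
Tool frame: the origin (TCP) lies at the very end of the fingers, on their centre line; the grasp point (between the pads) lies 19 mm behind it; z points along the fingers, y is the line along which they close (so a half turn about z gives the same grasp; the last joint's range is limited). The gripper opens to 94 mm and grips with 3 to 60 N. Pads are 16 mm wide; open, the fingers measure 119 mm over their backs; the gripper's body (75 mm by 177 mm) begins 78 mm behind the grasp point.
Start: joints at [1.057, 0.628, 0.038, 1.517, -0.027, 0.996, -0.02], TCP at [281.468, -585.913, 205.478] pointing down, gripper open.
Joint ranges: [-3.06, 3.06], [-0.37, 2.12], [-1.25, 1.32], [0.18, 2.47], [-1.1, 4.24], [0.23, 1.98], [-2.94, 2.94]. Speed limits (rad/s): [2.57, 2.57, 3.14, 3.14, 3.14, 3.14, 3.14].

## Interface

Orientations are given as a 3x3 rotation matrix whose columns are the frame's x, y, z axes.
In Python, from rig import * gives the robot as it stands.
- The arm moves only by the tool apply_moves, never from a script. Its argument "deltas" is one flat list of numbers, 4 for each row, row after row: the shift along the tool's x, y, z in m, then the turn about the tool's z in rad. A call has 1 to 10 rows; each row shifts and turns the commanded pose from where the row before left it, along the tool's axes as they then stand; what a row does not reach is not made up. A row lasts 1/12 s, in which the tool goes at most 41.7 mm and 7.16 degrees, less where a joint would pass 70% of its speed; a pose out of reach is approached as far as the arm can. A call with a gripper value outside its range is refused whole. "gripper" is the closure, from 0 (fully open) to 1 (shut), set as the call begins (left out, the last holds). The fingers move at their own pace and stop on an object; "newtons" is the grip in N (left out, the last holds). Time passes only in rows, so rows that do not move let the fingers close. It gives the time, the measured TCP pose, the force, the opening and the grip force at its end, in the units of the state.
- get_obs(): the state, without advancing time (a new reading comes with each control period).
- grab_frame(name): name is "scene" or "top"; returns a dict with "image" (384x512x3 uint8, red, green, blue), "vfov" (degrees; the focal length in pixels is half the picture's height over the tangent of half this angle, whatever the lens; pixels are square), "cx", "cy" (the principal point, pixels), "k1" (the pictures are not rectified: a ray, as slopes to the right and down, at radius r is drawn at 1 + k1 r^2 times it, then the intrinsics apply), "R" (3x3) and "t" (3): a world point X has camera coordinates R X + t. Camera axes: x right, y down, z forward; pixel columns grow to the right and rows downward; lengths in mm; the calibration is good to about 2 mm. A picture is of the moment at which its call begins. There is no depth.
- hand_in(): hands the job in; it is judged then, once.
Trained networks look in a picture, given as the dict that the camera call returned (one of the last four; its "shot" number tells which), for a name from the list of things; names that differ only in an ending like _2 or _b are one class to them, and where a whole thing is asked for, a point or a joint stands for the part that bears it (a point fixed in the world has none). Each returns a list of dicts, best first, with "score" (0 to 1); they miss things now and then, are a little off and sometimes report something else, mostly with a low value. They report only what shows in the picture. A call takes as long as a camera call.
- spot_in(picture, thing): "centre" ([x, y, z] in mm, in world coordinates, good to about 4 mm: the middle of the surface that is visible of it).
- silhouettes(picture, thing): "region" (384x512 bool, what is visible of it).
The state is a dict: "time_s": time; "q": joint angles; "dq": joint speeds; "tau": joint torques, N m; "tcp_pos": TCP position; "eef_rot": TCP orientation; "force": force on the tool from outside, world axes, zero at the start; "torque": the same for the moment, N m; "grip_width": finger opening in mm; "finger_force": force on a finger pad.
Only numpy, scipy, OpenCV 4.12 (cv2) and the standard library are available. Lean on these libraries where they do the work, as an engineer would, in place of code of your own. Each camera call takes 0.05 s, during which the arm holds its last target. There are 200 camera calls.

## Working session

There is one attempt and no reset: what is moved stays moved. The work goes in short steps, Python scripts to look and compute and a tool call to move; the robot and the scene stay as the last step left them, time stands still between calls to the robot, and variables do not carry over. Pictures are saved under pics/ and viewed, at most 10 in all, crops included, and the job is handed in when it is done.

Besides the shell and the picture viewer there is one more tool, called as name(argument=value, ...) on one line, values as JSON. apply_moves: Moves the arm, as the interface text tells. Its arguments: {"type":"object","properties":{"deltas":{"type":"array"},"gripper":{"type":"number"},"newtons":{"type":"number"}},"required":["deltas"]}

```bash
mkdir -p pics; ls; python3 - <<'E'
from rig import *
import cv2,numpy as np
o=get_obs();print(o['tcp_pos'],o['eef_rot'],o['time_s'],o['grip_width'])
ims=[]
for n in("scene","top"):
    p=grab_frame(n);ims.append(p["image"])
    print(n,p["vfov"],p["cx"],p["cy"],p["k1"],np.round(p["R"],3).tolist(),np.round(p["t"],1))
    for th in("caddy","lid","lid_hinge","lid_edge","catch","catch_pivot","catch_post","torch","level","clamp","hook_tile"):
        print(th,[(np.round(d["centre"],0).tolist(),round(d["score"],2)) for d in spot_in(p,th)[:2]])
    cv2.imwrite(f"pics/{n}0.png",p["image"][:,:,::-1])
E
```

```text
pics
[ 281.20431944 -585.30663939  204.59568405] [[ 9.01386206e-01  4.33015327e-01 -7.96122565e-04]
 [ 4.33016059e-01 -9.01384741e-01  1.62554250e-03]
 [-1.37279136e-05 -1.80997544e-03 -9.99998362e-01]] 0.0 93.84401760931016
scene 49.65310848353527 252.70274866968913 199.46465208681803 -0.12250339688797388 [[-0.645, 0.764, 0.009], [0.637, 0.544, -0.545], [-0.422, -0.346, -0.838]] [ 335.1 -346.5 1529.4]
caddy [([616.0, -37.0, 159.0], 0.67)]
lid [([610.0, -49.0, 177.0], 0.96)]
lid_hinge [([620.0, -34.0, 156.0], 0.82)]
lid_edge [([617.0, -30.0, 161.0], 0.73), ([609.0, -47.0, 178.0], 0.71)]
catch [([451.0, -69.0, 135.0], 0.59)]
catch_pivot [([617.0, -33.0, 160.0], 0.85)]
catch_post [([446.0, -65.0, 135.0], 0.51)]
torch [([474.0, 146.0, 54.0], 0.81), ([616.0, -34.0, 160.0], 0.43)]
level [([730.0, -99.0, 51.0], 0.57), ([609.0, -49.0, 180.0], 0.28)]
clamp [([634.0, 232.0, 34.0], 0.91)]
hook_tile [([583.0, -322.0, 13.0], 0.65)]
top 44.13753823047791 260.0298678326926 194.3675197974091 -0.035644870138350104 [[0.012, -1.0, 0.025], [-0.985, -0.016, -0.169], [0.17, -0.022, -0.985]] [  31.9  611.8 1312.8]
caddy [([572.0, -70.0, 130.0], 0.69)]
lid [([603.0, -56.0, 185.0], 0.75)]
lid_hinge [([571.0, -72.0, 131.0], 0.58)]
lid_edge []
catch [([457.0, -78.0, 132.0], 0.6)]
catch_pivot [([572.0, -73.0, 127.0], 0.65)]
catch_post [([460.0, -74.0, 135.0], 0.63), ([572.0, -71.0, 133.0], 0.46)]
torch []
level [([725.0, -110.0, 48.0], 0.93)]
clamp [([620.0, 226.0, 34.0], 0.62)]
hook_tile [([560.0, -290.0, 8.0], 0.57)]
```

View pics/scene0.png

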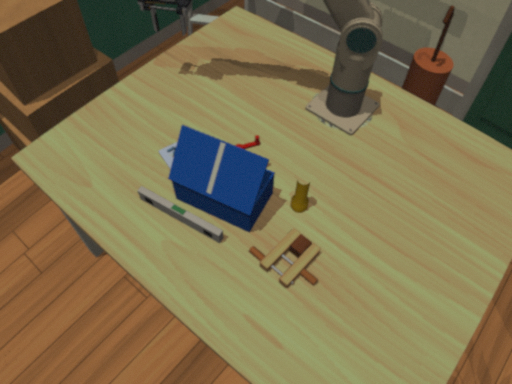

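View pics/top0.png

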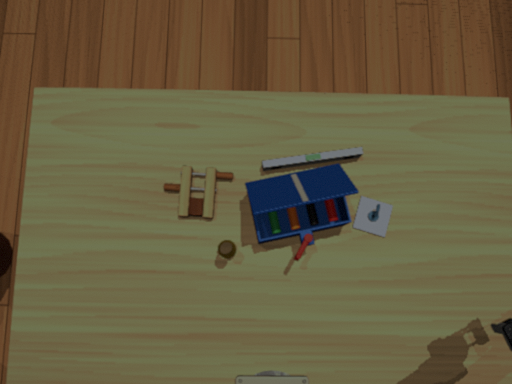

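```bash
python3 - <<'E'
import cv2,numpy as np
a=cv2.imread("pics/top0.png")[160:280,240:400];b=cv2.imread("pics/scene0.png")[120:240,150:310]
a=cv2.resize(a,None,fx=5,fy=5,interpolation=cv2.INTER_CUBIC);b=cv2.resize(b,None,fx=5,fy=5,interpolation=cv2.INTER_CUBIC)
cv2.imwrite("pics/ta.png",cv2.convertScaleAbs(a,alpha=1.6));cv2.imwrite("pics/sa.png",cv2.convertScaleAbs(b,alpha=1.3))
E
```

```text
(no output)
```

View pics/ta.png

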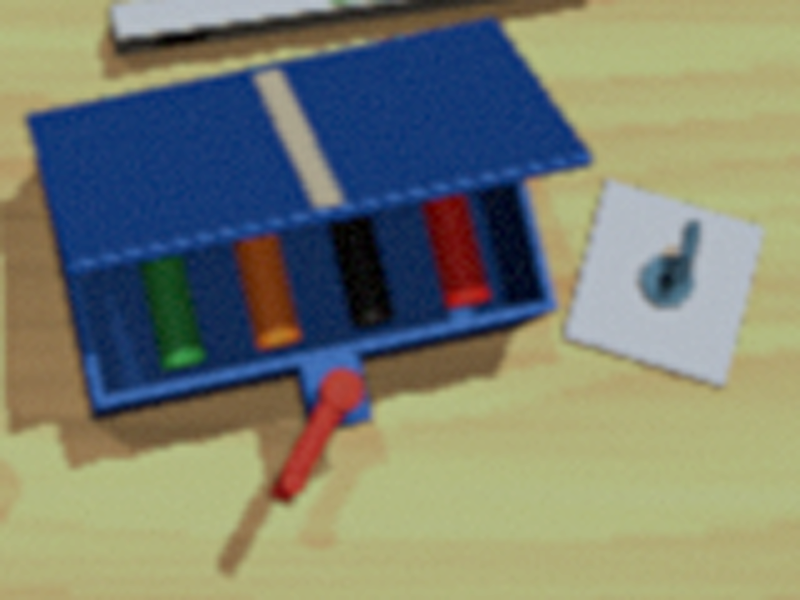

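View pics/sa.png

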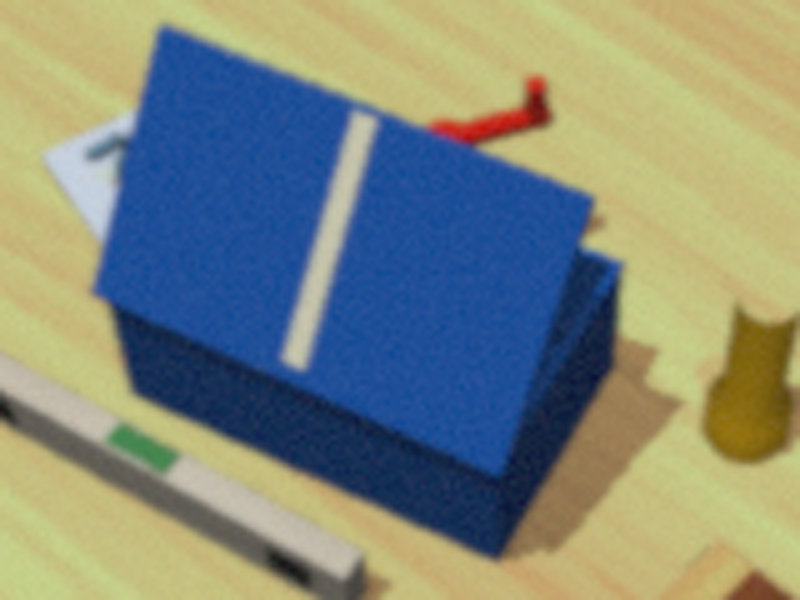

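```bash
cat > h.py <<'E'
from rig import *
import cv2,numpy as np
from scipy.optimize import least_squares
def proj(p,X):
    c=np.asarray(X)@np.array(p["R"]).T+np.array(p["t"]);s=c[:,:2]/c[:,2:]
    s=s*(1+p["k1"]*(s**2).sum(1,keepdims=True))
    return s*(p["image"].shape[0]/2/np.tan(np.radians(p["vfov"]/2)))+[p["cx"],p["cy"]]
def W(c,X):
    k,s=np.cos(c[2]),np.sin(c[2])
    return np.asarray(X,float)@np.array([[k,-s,0],[s,k,0],[0,0,1]]).T+[c[0],c[1],0]
def L(a,f,y,t):  # lid point: f forward of hinge, y, t above underside
    return [80-f*np.cos(a)+t*np.sin(a),y,110+f*np.sin(a)+t*np.cos(a)]
def post(q,z=158,r=58): return [-100+r*np.cos(q),r*np.sin(q),z]
E
python3 - <<'E'
from h import *
pt,ps=grab_frame("top"),grab_frame("scene")
T=(np.array([[30,118],[495,22],[590,157],[72,265],[97,410],[553,308],[342,388],[287,492]])+.5)/5-.5+[240,160]
S=(np.array([[97,293],[500,473],[163,27],[593,200],[498,557],[137,392],[620,263],[536,82]])+.5)/5-.5+[150,120]
def res(v):
    a,q=v[3:5]
    Xt=[L(a,0,135,8),L(a,0,-135,8),L(a,164,-135,8),L(a,164,135,8),[-80,130,110],[-80,-130,110],[-100,0,136],post(q)]
    Xs=[L(a,0,-135,8),L(a,0,135,8),L(a,164,-135,8),L(a,164,135,8),[80,130,0],[80,-130,0],[-80,130,110],post(q)]
    return np.r_[(proj(pt,W(v,Xt))-T).ravel(),(proj(ps,W(v,Xs))-S).ravel()]
r=least_squares(res,[590,-60,0.2,.7,2.0],loss='soft_l1');v=r.x
print(np.round(v,3),np.round(res(v).reshape(-1,2),1).tolist())
a,q=v[3:5]
for n,X in dict(edge=L(a,164,0,8),hinge=[80,0,118],front=L(0,164,0,8),pivot=[-100,0,122],post=post(q),post0=post(0)).items(): print(n,np.round(W(v,[X])[0],1))
E
```

```text
[ 5.78717e+02 -6.49210e+01  2.22000e-01  8.89000e-01  2.39400e+00] [[-1.2, -0.8], [0.5, -0.9], [0.9, -0.2], [-1.5, 0.2], [-0.4, -0.3], [1.0, 0.5], [0.1, 0.7], [1.1, -1.7], [-0.8, -0.9], [0.7, 0.2], [-0.4, -1.2], [0.7, -0.5], [0.4, 1.0], [-0.5, 0.1], [1.3, -0.4], [0.7, 0.0]]
edge [562.  -68.7 242.4]
hinge [656.8 -47.3 118. ]
front [496.8 -83.4 118. ]
pivot [481.2 -86.9 122. ]
post [431.  -57.8 158. ]
post0 [537.7 -74.2 158. ]
```

The top view shows the caddy with its lid half open and the red catch at pixel (305,240), pointing forward-left. In the scene view the torch is at pixel (300,195). The fit gives caddy yaw 0.222, lid angle 0.89 and catch angle 2.39. I'll close the fingers, raise the tool and align it with the caddy axes.

apply_moves(deltas=[0, 0, -0.016, 0.0377, 0, 0, -0.016, 0.0377, 0, 0, -0.016, 0.0377, 0, 0, -0.016, 0.0377, 0, 0, -0.016, 0.0377, 0, 0, -0.016, 0.0377], gripper=1, newtons=10)

```text
time_s: 1.8
tcp_pos: [281.5, -585.8, 302.3]
eef_rot: [[0.976, 0.218, 0.0], [0.218, -0.976, -0.0], [0.0, 0.0, -1.0]]
force: [0.8, -1.1, 0.2]
grip_width: 57.3
finger_force: 0.0
```

apply_moves(deltas=[0.0205, -0.0221, 0, 0, 0.0205, -0.0221, 0, 0, 0.0205, -0.0221, 0, 0, 0.0205, -0.0221, 0, 0, 0.0205, -0.0221, 0, 0, 0.0205, -0.0221, 0, 0, 0.0205, -0.0221, 0, 0, 0.0205, -0.0221, 0, 0, 0.0205, -0.0221, 0, 0, 0.0205, -0.0221, 0, 0])

```text
time_s: 2.63
tcp_pos: [433.5, -323.9, 301.7]
eef_rot: [[0.976, 0.22, 0.0], [0.22, -0.976, -0.0], [0.0, 0.0, -1.0]]
force: [0.2, 0.2, 0.3]
grip_width: 0.3
finger_force: 0.0
```

apply_moves(deltas=[0.0205, -0.0221, 0, 0, 0.0205, -0.0221, 0, 0, 0.0205, -0.0221, 0, 0, 0.0205, -0.0221, 0, 0, 0.0205, -0.0221, 0, 0, 0.0205, -0.0221, 0, 0, 0.0205, -0.0221, 0, 0, 0.0205, -0.0221, 0, 0, 0.0205, -0.0221, 0, 0, 0.0205, -0.0221, 0, 0, 0, 0, 0, 0])

```text
invalid input
```

apply_moves(deltas=[0.0205, -0.0221, 0, 0, 0.0205, -0.0221, 0, 0, 0.0205, -0.0221, 0, 0, 0.0205, -0.0221, 0, 0, 0.0205, -0.0221, 0, 0, 0.0205, -0.0221, 0, 0, 0.0205, -0.0221, 0, 0, 0.0205, -0.0221, 0, 0, 0.0205, -0.0221, 0, 0, 0.0205, -0.0221, 0, 0])

```text
time_s: 3.47
tcp_pos: [584.9, -63.3, 301.7]
eef_rot: [[0.976, 0.22, 0.0], [0.22, -0.976, -0.0], [0.0, 0.0, -1.0]]
force: [0.4, 0.0, -1.0]
grip_width: 0.7
finger_force: 0.0
```

apply_moves(deltas=[0, 0, 0.01, 0, 0, 0, 0.012, 0, 0, 0, 0.012, 0, 0, 0, 0.012, 0, 0, 0, 0, 0])

```text
time_s: 3.88
tcp_pos: [582.5, -64.8, 253.1]
eef_rot: [[0.976, 0.22, -0.005], [0.22, -0.976, 0.0], [-0.005, -0.001, -1.0]]
force: [-0.9, -0.4, -0.9]
grip_width: 0.2
finger_force: 0.0
```

apply_moves(deltas=[0, 0, 0.01, 0, 0, 0, 0.01, 0, 0, 0, 0.01, 0, -0.0067, 0, 0.006, 0, -0.0067, 0, 0.006, 0, -0.0067, 0, 0.006, 0, -0.0057, 0, 0.0073, 0, -0.0057, 0, 0.0073, 0, -0.0057, 0, 0.0073, 0, 0, 0, 0, 0])

```text
time_s: 4.72
tcp_pos: [545.4, -73.2, 184.1]
eef_rot: [[0.976, 0.219, -0.004], [0.219, -0.976, -0.0], [-0.004, -0.001, -1.0]]
force: [0.3, -0.9, 0.2]
grip_width: 0.7
finger_force: 0.0
```

```bash
python3 - <<'E'
from h import *
o=get_obs();print(o['tcp_pos'],o['force'])
p=grab_frame("scene");cv2.imwrite("pics/s1.png",cv2.resize(p["image"][80:240,150:310,::-1],None,fx=3.7,fy=3.7))
E
```

```text
[545.43417639 -73.21198842 184.09590378] [ 0.33544631 -0.85659907  0.18419658]
```

View pics/s1.png

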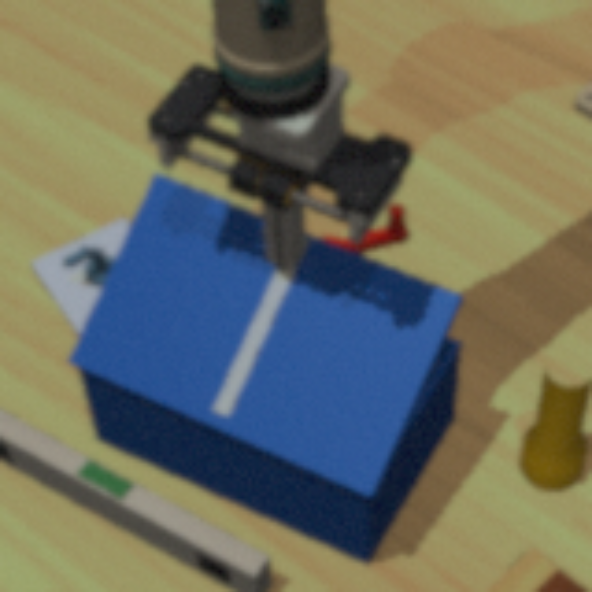

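The finger is on the stripe near the front edge, at pixel (288,275), and the lid is coming down. I'll keep following its arc.

apply_moves(deltas=[-0.004, 0, 0.0083, 0, -0.004, 0, 0.0083, 0, -0.004, 0, 0.0083, 0, -0.002, 0, 0.007, 0, -0.002, 0, 0.007, 0, -0.002, 0, 0.007, 0, -0.001, 0, 0.006, 0, -0.001, 0, 0.006, 0, -0.001, 0, 0.005, 0, 0, 0, 0, 0])

```text
time_s: 5.6
tcp_pos: [526.6, -77.2, 121.5]
eef_rot: [[0.976, 0.22, -0.002], [0.22, -0.976, 0.0], [-0.002, -0.001, -1.0]]
force: [-0.2, 0.3, -0.5]
grip_width: 0.5
finger_force: 0.0
```

apply_moves(deltas=[0, 0, 0.002, 0, 0, 0, 0.002, 0, 0, 0, 0, 0])

```text
time_s: 5.85
tcp_pos: [526.8, -77.3, 118.4]
eef_rot: [[0.976, 0.22, -0.001], [0.22, -0.976, 0.0], [-0.001, -0.0, -1.0]]
force: [0.2, 0.4, 0.7]
grip_width: 0.5
finger_force: 0.0
```

apply_moves(deltas=[0, 0, 0.002, 0, 0, 0, 0.002, 0, 0, 0, 0, 0])

```text
time_s: 6.1
tcp_pos: [527.3, -77.3, 117.8]
eef_rot: [[0.976, 0.22, 0.0], [0.22, -0.976, -0.0], [0.0, 0.0, -1.0]]
force: [-6.7, 1.6, 28.3]
grip_width: 0.5
finger_force: 14.3
```

apply_moves(deltas=[0, 0, -0.004, 0, 0, 0, -0.015, 0, 0, 0, -0.025, 0, 0, 0, -0.03, 0, 0.03, 0, -0.03, 0, 0.04, 0, 0, 0, 0.04, 0, 0, 0, 0.04, 0, 0, 0, 0.04, 0, 0, 0, 0, 0, 0, 0])

```text
time_s: 6.93
tcp_pos: [718.7, -31.8, 215.9]
eef_rot: [[0.975, 0.223, 0.005], [0.223, -0.975, 0.003], [0.005, -0.002, -1.0]]
force: [-1.1, 1.6, -0.6]
grip_width: 0.7
finger_force: 0.0
```

```bash
python3 - <<'E'
from h import *
o=get_obs();print(o['tcp_pos'],o['force'])
p=grab_frame("top");cv2.imwrite("pics/t1.png",cv2.convertScaleAbs(cv2.resize(p["image"][160:280,240:400,::-1],None,fx=5,fy=5,interpolation=cv2.INTER_CUBIC),alpha=1.6))
p=grab_frame("scene");cv2.imwrite("pics/s2.png",cv2.resize(p["image"][120:240,150:310,::-1],None,fx=5,fy=5,interpolation=cv2.INTER_CUBIC))
E
```

```text
[718.72801024 -31.84360136 215.89870423] [-1.13387495  1.64226977 -0.57110273]
```

View pics/t1.png

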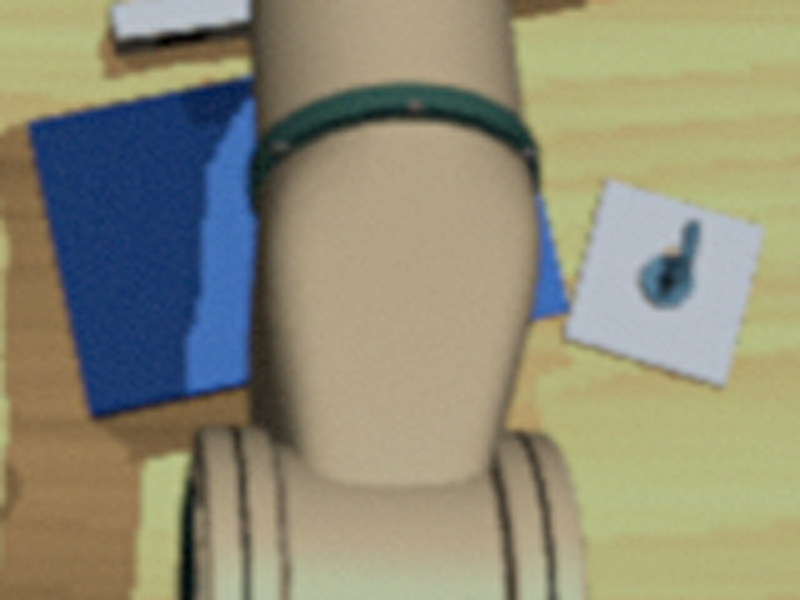

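The lid is shut flat, with its left edge running (30,122)–(95,415) in the crop. The caddy hasn't moved. Next I'll bring the hand to the near side of the post and turn the tool.

apply_moves(deltas=[-0.0307, -0.00165, 0, 0, -0.0307, -0.00165, 0, 0, -0.0307, -0.00165, 0, 0, -0.0307, -0.00165, 0, 0, -0.0307, -0.00165, 0, 0, -0.0307, -0.00165, 0, 0, -0.0307, -0.00165, 0, 0, -0.0307, -0.00165, 0, 0, -0.0307, -0.00165, 0, 0, -0.0307, -0.00165, 0, 0])

```text
time_s: 7.87
tcp_pos: [406.0, -87.7, 218.5]
eef_rot: [[0.976, 0.219, 0.0], [0.219, -0.976, -0.0], [0.0, 0.0, -1.0]]
force: [0.5, -0.4, 0.4]
grip_width: 0.7
finger_force: 0.0
```

apply_moves(deltas=[0, 0, 0, -0.1029, 0, 0, 0, -0.1029, 0, 0, 0, -0.1029, 0, 0, 0, -0.1029, 0, 0, 0, -0.1029, 0, 0, 0, -0.1029, 0, 0, 0, -0.1029, 0, 0, 0, -0.1029, 0, 0, 0, 0])

```text
time_s: 8.62
tcp_pos: [407.6, -87.6, 218.5]
eef_rot: [[0.501, 0.866, 0.0], [0.866, -0.501, -0.001], [-0.0, 0.0, -1.0]]
force: [-1.2, 0.3, 0.5]
grip_width: 0.5
finger_force: 0.0
```

```bash
python3 - <<'E'
from h import *
o=get_obs();print(o['tcp_pos'],o['eef_rot'],o['q'])
p=grab_frame("scene");cv2.imwrite("pics/s3.png",cv2.resize(p["image"][100:220,150:310,::-1],None,fx=5,fy=5,interpolation=cv2.INTER_CUBIC))
E
```

```text
[407.60924541 -87.59220612 218.51535209] [[ 5.00722865e-01  8.65607653e-01  6.58601154e-05]
 [ 8.65607512e-01 -5.00722737e-01 -6.12682923e-04]
 [-4.97365370e-04  3.63793359e-04 -9.99999810e-01]] [ 0.31343005  0.28630159 -0.21514232  2.10474269  0.08862891  0.75863766
 -0.48203706]
```

View pics/s3.png

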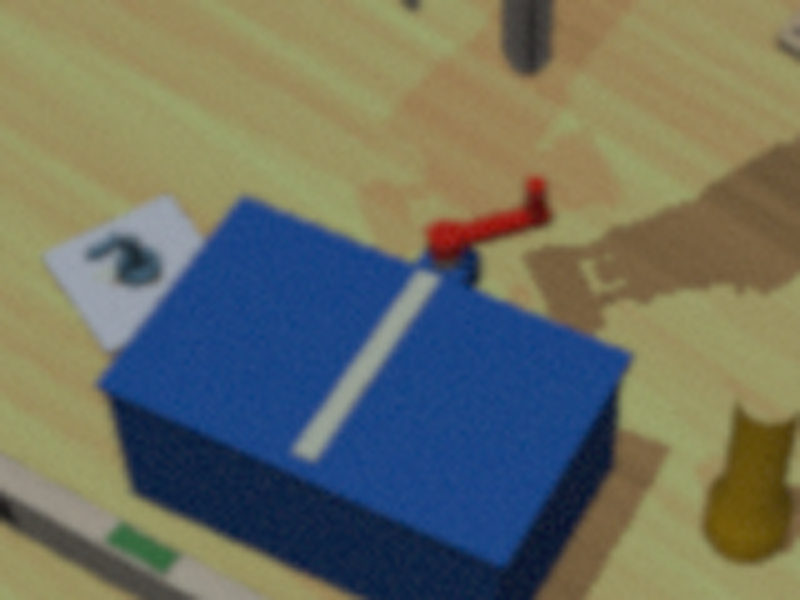

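The lid is fully seated, with the stripe running from (428,285) to (308,450). The post top is at (537,186) and the hub at (445,230). I'll refit and plan the sweep.

```bash
python3 - <<'E'
from h import *
pt,ps=grab_frame("top"),grab_frame("scene")
T=(np.array([[30,122],[95,415],[567,312]])+.5)/5-.5+[240,160]
S=(np.array([[245,195],[633,357],[503,565],[97,383],[445,230],[537,186]])+.5)/5-.5+[150,100]
T0=(np.array([[97,410],[553,308],[342,388],[287,492]])+.5)/5-.5+[240,160]
def res(v):
    q=v[3]
    Xt=[L(0,0,135,8),L(0,164,135,8),L(0,164,-135,8),[-80,130,110],[-80,-130,110],[-100,0,136],post(q)]
    Xs=[L(0,164,-135,8),L(0,164,135,8),L(0,0,135,8),L(0,0,-135,8),[-100,0,136],post(q)]
    return np.r_[(proj(pt,W(v,Xt))-np.r_[T,T0]).ravel(),(proj(ps,W(v,Xs))-S).ravel()]
v=least_squares(res,[579,-65,.22,2.4],loss='soft_l1').x
print(np.round(v,3),np.round(res(v).reshape(-1,2),1).tolist())
np.save("v.npy",v)
o=get_obs();tc=np.array(o['tcp_pos']);R=np.array(o['eef_rot'])
q=v[3];d=np.array([np.sin(q),-np.cos(q)])
s=W(v,[np.r_[np.array(post(q)[:2])-30*d,150]])[0]
print("start",s,"tool delta",R.T@(s-tc),"yaw err",v[2]+q-np.pi/2-np.arctan2(R[1,0],R[0,0]))
E
```

```text
[ 5.80127e+02 -6.49400e+01  2.22000e-01  2.37100e+00] [[-0.8, -0.1], [-1.4, -0.2], [1.0, -0.1], [-0.3, -0.8], [1.0, -0.0], [0.1, 0.1], [0.6, -2.5], [-0.2, -0.8], [0.7, -0.9], [0.8, -0.1], [-0.1, -0.7], [0.3, 0.4], [0.4, -0.2]]
start [417.44905796 -82.36240099 150.        ] tool delta [ 9.00153518  5.19427831 68.41343694] yaw err -0.018543057890712422
```

apply_moves(deltas=[0.0011, 0.00065, 0.0095, 0.002, 0.0011, 0.00065, 0.0095, 0.002, 0.0011, 0.00065, 0.0095, 0.002, 0.0011, 0.00065, 0.0095, 0.002, 0.0011, 0.00065, 0.0095, 0.002, 0.0011, 0.00065, 0.0095, 0.002, 0.0011, 0.00065, 0.0095, 0.002, 0.0011, 0.00065, 0.0095, 0.004, 0, 0, 0, 0])

```text
time_s: 9.52
tcp_pos: [417.1, -82.0, 141.0]
eef_rot: [[0.519, 0.855, -0.003], [0.855, -0.519, 0.0], [-0.001, -0.002, -1.0]]
force: [-0.2, -0.2, -0.0]
grip_width: 0.4
finger_force: 0.0
```

apply_moves(deltas=[0.005, 0, 0, 0, 0.005, 0, 0, 0, 0.005, 0, 0, 0, 0, 0, 0, 0])

```text
time_s: 9.85
tcp_pos: [426.5, -68.2, 142.6]
eef_rot: [[0.516, 0.856, 0.001], [0.856, -0.516, 0.0], [0.001, 0.0, -1.0]]
force: [-0.2, -0.6, -1.4]
grip_width: 0.3
finger_force: 0.0
```

```bash
cat > m.py <<'E'
from h import *
v=np.load("v.npy");o=get_obs();tc=np.array(o['tcp_pos']);R=np.array(o['eef_rot'])
pv=W(v,[[-100,0,122]])[0];print("pivot in tool",np.round(R.T@(pv-tc),1),"z",tc[2],"q by tool yaw",np.arctan2(R[1,0],R[0,0])-v[2]+np.pi/2,"F",np.round(o['force'],1),"q7",o['q'])
p=grab_frame("scene")
hsv=cv2.cvtColor(p["image"],cv2.COLOR_RGB2HSV);m=((hsv[...,0]<8)|(hsv[...,0]>172))&(hsv[...,1]>190)&(hsv[...,2]>70)
m[:110]=0;m[210:]=0;m[:,:150]=0;m[:,310:]=0
ys,xs=np.nonzero(m);print("red px",len(xs))
# fit catch angle: rendered convex parts against the red mask
def render(q):
    K=8;im=np.zeros((384*K//1,512*K),np.uint8) if False else np.zeros((120*K,160*K),np.uint8)
    def poly(X):
        u=proj(p,W(v,X));u=((u-[150,100]+.5)*K).astype(np.int32);cv2.fillConvexPoly(im,cv2.convexHull(u),1)
    t=np.linspace(0,2*np.pi,24)
    c,s=np.cos(q),np.sin(q);rot=lambda a,b:(-100+a*c-b*s,a*s+b*c)
    poly([(*rot(a,b),z) for a in(0,68) for b in(-7,7) for z in(122,134)])
    poly([(*rot(12*np.cos(k),12*np.sin(k)),z) for k in t for z in(122,136)])
    poly([(*rot(58+7*np.cos(k),7*np.sin(k)),z) for k in t for z in(134,158)])
    return cv2.resize(im.astype(np.float32),(160,120),interpolation=cv2.INTER_AREA)
M=m[100:220,150:310].astype(np.float32);qs=np.arange(-.6,2.7,.02)
e=[np.abs(render(q)-M).sum() for q in qs];print("catch q image",qs[np.argmin(e)],min(e))
E
python3 m.py
```

```text
pivot in tool [12.9 57.7 20.6] z 142.591640083343 q by tool yaw 2.376743403286227 F [-0.2 -0.6 -1.4] q7 [ 0.22506361  0.4319764  -0.17850885  2.16335072  0.14065775  0.55603584
 -0.59965172]
red px 96
catch q image 2.4000000000000026 104.53125
```

apply_moves(deltas=[0.0058, -0.001, 0, 0.1, 0.0058, -0.001, 0, 0.1, 0.0058, -0.001, 0, 0.1, 0.0058, -0.001, 0, 0.1, 0.0058, -0.001, 0, 0.1, 0.0058, -0.001, 0, 0.1, 0.0058, -0.001, 0, 0.1, 0.0058, -0.001, 0, 0.1, 0, 0, 0, 0])

```text
time_s: 10.65
tcp_pos: [457.5, -34.4, 142.4]
eef_rot: [[0.975, 0.223, 0.002], [0.223, -0.975, -0.0], [0.002, 0.0, -1.0]]
force: [0.6, -0.1, -0.7]
grip_width: 0.5
finger_force: 0.0
```

```bash
python3 m.py
```

```text
pivot in tool [12.7 56.8 20.5] z 142.43205071161017 q by tool yaw 1.5738194035481894 F [ 0.6 -0.1 -0.7] q7 [-0.03115525  0.45958108  0.06251907  2.10304908 -0.05053825  0.57871236
 -1.27842772]
red px 111
catch q image 1.4200000000000017 85.828125
```

apply_moves(deltas=[0.0058, -0.001, 0, 0.1, 0.0058, -0.001, 0, 0.1, 0.0058, -0.001, 0, 0.1, 0.0058, -0.001, 0, 0.1, 0.0058, -0.001, 0, 0.1, 0.0058, -0.001, 0, 0.1, 0.0058, -0.001, 0, 0.1, 0.0058, -0.001, 0, 0.1, 0, 0, 0, 0])

```text
time_s: 11.45
tcp_pos: [502.8, -33.2, 142.2]
eef_rot: [[0.84, -0.543, 0.001], [-0.543, -0.84, -0.0], [0.001, -0.0, -1.0]]
force: [0.1, 1.1, -0.7]
grip_width: 0.5
finger_force: 0.0
```

```bash
python3 m.py
```

```text
pivot in tool [12.2 56.1 20.2] z 142.18330786849714 q by tool yaw 0.775177696586461 F [ 0.1  1.1 -0.7] q7 [-0.19517313  0.5291632   0.29865588  1.99289245 -0.24635396  0.65299801
 -1.8826372 ]
red px 83
catch q image 0.6200000000000011 62.796875
```

apply_moves(deltas=[0.0057, -0.001, 0, 0.1, 0.0057, -0.001, 0, 0.1, 0.0057, -0.001, 0, 0.1, 0.0057, -0.001, 0, 0.1, 0.0029, -0.0005, 0, 0.05, 0, 0, 0, 0])

```text
time_s: 12.0
tcp_pos: [523.6, -47.3, 142.1]
eef_rot: [[0.522, -0.853, -0.0], [-0.853, -0.522, -0.0], [0.0, 0.0, -1.0]]
force: [0.5, 0.4, -0.3]
grip_width: 0.5
finger_force: 0.0
```

```bash
python3 m.py; python3 - <<'E'
from h import *
a=[]
for n,(x,y) in dict(scene=(200,130),top=(270,170)).items():
    p=grab_frame(n);a.append(cv2.resize(p["image"][y:y+80,x:x+80,::-1],(400,400),interpolation=cv2.INTER_CUBIC))
cv2.imwrite("pics/c4.png",cv2.convertScaleAbs(np.hstack(a),alpha=1.4))
E
```

```text
pivot in tool [12.4 55.6 20.1] z 142.05426612431538 q by tool yaw 0.32750950086815367 F [ 0.5  0.4 -0.3] q7 [-0.24851073  0.57454582  0.42811517  1.93758485 -0.35587675  0.70368871
 -2.19837026]
red px 8
catch q image 0.34000000000000086 143.15625
```

View pics/c4.png

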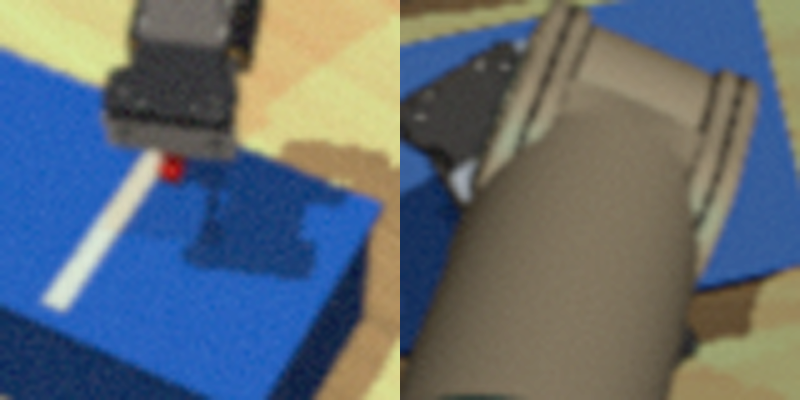

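apply_moves(deltas=[0.0044, -0.0007, 0, 0.075, 0.0044, -0.0007, 0, 0.075, 0, 0, 0, 0, -0.01, 0, 0, 0, -0.015, 0, 0, 0, 0, 0, -0.03, 0, 0, 0, -0.03, 0, 0, 0, -0.03, 0, 0, 0, 0, 0])

```text
time_s: 12.9
tcp_pos: [522.5, -30.8, 237.1]
eef_rot: [[0.391, -0.921, 0.009], [-0.921, -0.391, 0.0], [0.003, -0.009, -1.0]]
force: [0.7, 0.2, 0.1]
grip_width: 0.3
finger_force: 0.0
```

apply_moves(deltas=[-0.01, 0.035, 0, 0, -0.01, 0.035, 0, 0, 0, 0.035, 0, 0, 0, 0.03, 0, 0, 0, 0, 0, 0])

```text
time_s: 13.32
tcp_pos: [380.4, -65.3, 231.5]
eef_rot: [[0.387, -0.922, -0.005], [-0.922, -0.387, 0.002], [-0.004, 0.004, -1.0]]
force: [-0.1, -0.2, -0.7]
grip_width: 0.6
finger_force: 0.0
```

```bash
python3 m.py; python3 - <<'E'
from h import *
a=[]
for n,(x,y) in dict(scene=(200,130),top=(270,170)).items():
    p=grab_frame(n);a.append(cv2.resize(p["image"][y:y+80,x:x+80,::-1],(400,400),interpolation=cv2.INTER_CUBIC))
cv2.imwrite("pics/c5.png",cv2.convertScaleAbs(np.hstack(a),alpha=1.4))
E
```

```text
pivot in tool [ 59.9 -86.3 108.9] z 231.47526513617936 q by tool yaw 0.17466978996494098 F [-0.1 -0.2 -0.7] q7 [-0.39364094  0.2551455   0.6159427   2.16546597 -0.21000863  0.78323287
 -2.38710651]
red px 92
catch q image 0.14000000000000068 74.828125
```

View pics/c5.png

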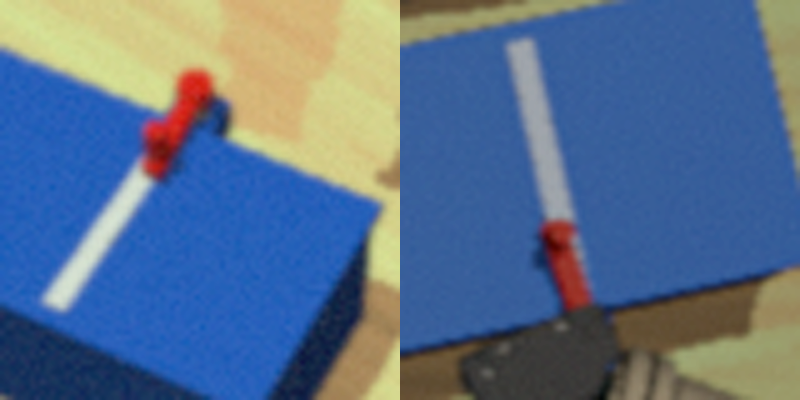

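The arm now lies over the stripe, turned slightly left of it: the post is at (157,128) in the left crop and about (557,233) in the right. The gripper hides the hub in the top view, so I'll move it aside and measure precisely.

apply_moves(deltas=[-0.025, -0.015, 0, 0, -0.025, -0.015, 0, 0, -0.025, -0.015, 0, 0, -0.025, -0.015, 0, 0, 0, 0, 0, 0])

```text
time_s: 13.88
tcp_pos: [405.8, 57.2, 231.6]
eef_rot: [[0.397, -0.918, 0.001], [-0.918, -0.397, 0.001], [-0.001, -0.001, -1.0]]
force: [-0.2, 0.3, 0.4]
grip_width: 0.4
finger_force: 0.0
```

```bash
cat > f.py <<'E'
from h import *
v=np.load("v.npy")
def parts(q):
    t=np.linspace(0,2*np.pi,24);c,s=np.cos(q),np.sin(q);rot=lambda a,b:(-100+a*c-b*s,a*s+b*c)
    return [[(*rot(a,b),z) for a in(0,68) for b in(-7,7) for z in(122,134)],
     [(*rot(12*np.cos(k),12*np.sin(k)),z) for k in t for z in(122,136)],
     [(*rot(58+7*np.cos(k),7*np.sin(k)),z) for k in t for z in(134,158)]]
for n,(x0,y0) in dict(scene=(205,125),top=(275,195)).items():
    p=grab_frame(n);im=p["image"].astype(float);C=im[y0:y0+50,x0:x0+50]
    M=np.clip((C[...,0]-np.maximum(C[...,1],C[...,2]))/np.percentile(C[...,0]-np.maximum(C[...,1],C[...,2]),98.5),0,1).astype(np.float32)
    best=[]
    for q in np.arange(-.3,.5,.02):
        I=np.zeros((400,400),np.uint8)
        for X in parts(q):
            u=((proj(p,W(v,X))-[x0,y0]+.5)*8).astype(np.int32);cv2.fillConvexPoly(I,cv2.convexHull(u),1)
        A=cv2.GaussianBlur(cv2.resize(I.astype(np.float32),(50,50),interpolation=cv2.INTER_AREA),(0,0),.6)
        for dx in np.arange(-2,2.1,.25):
            for dy in np.arange(-2,2.1,.25):
                B=cv2.warpAffine(A,np.float32([[1,0,dx],[0,1,dy]]),(50,50));best.append((((B-M)**2).sum(),round(q,2),dx,dy))
    best.sort();print(n,"M",M.sum(),[tuple(np.round(b,2)) for b in best[:6]],"noshift",min(b for b in best if b[2]==0==b[3])[:2])
E
python3 f.py
```

```text
scene M 160.26126 [(np.float64(23.15), np.float64(0.16), np.float64(-0.75), np.float64(-0.75)), (np.float64(23.19), np.float64(0.16), np.float64(-0.75), np.float64(-0.5)), (np.float64(23.19), np.float64(0.12), np.float64(-0.5), np.float64(-0.5)), (np.float64(23.36), np.float64(0.14), np.float64(-0.5), np.float64(-0.75)), (np.float64(23.41), np.float64(0.14), np.float64(-0.5), np.float64(-0.5)), (np.float64(23.49), np.float64(0.12), np.float64(-0.5), np.float64(-0.75))] noshift (np.float32(28.387821), np.float64(0.08))
top M 205.32396 [(np.float64(25.43), np.float64(0.1), np.float64(0.25), np.float64(0.25)), (np.float64(25.61), np.float64(0.1), np.float64(0.25), np.float64(0.5)), (np.float64(25.77), np.float64(0.08), np.float64(-0.25), np.float64(0.25)), (np.float64(25.81), np.float64(0.1), np.float64(0.0), np.float64(0.25)), (np.float64(26.11), np.float64(0.08), np.float64(-0.25), np.float64(0.0)), (np.float64(26.13), np.float64(0.08), np.float64(0.0), np.float64(0.25))] noshift (np.float32(26.14451), np.float64(0.1))
```

```bash
cat > g.py <<'E'
from h import *
v=np.load("v.npy");o=get_obs();tc=np.array(o['tcp_pos']);R=np.array(o['eef_rot'])
P=W(v,[post(0)])[0];g=.075
y=v[2]-np.pi/2+g;Rf=np.array([[np.cos(y),np.sin(y),0],[np.sin(y),-np.cos(y),0],[0,0,-1]])
F=P-Rf@[15.3,-1,0];F[2]=142;A=F-Rf@[27,0,0]
print("turn",np.arctan2(R[1,0],R[0,0])-y,"approach d in tool now",R.T@(A-tc),"final d in tool now",R.T@(F-tc),"q7",o['q'][6],"F",o['force'])
E
python3 g.py
```

```text
turn 0.10548335272702913 approach d in tool now [126.71280822 -77.60090043  89.8438491 ] final d in tool now [153.56272868 -74.75813396  89.8650647 ] q7 -2.681612820766818 F [-0.27187988  0.35176721  0.42182788]
```

apply_moves(deltas=[0.0253, -0.0155, 0, 0, 0.0253, -0.0155, 0, 0, 0.0253, -0.0155, 0, 0, 0.0253, -0.0155, 0, 0, 0.0253, -0.0155, 0, 0, 0, 0, 0, 0.052, 0, 0, 0, 0.053, 0, 0, 0.03, 0, 0, 0, 0.03, 0, 0, 0, 0, 0])

```text
time_s: 14.82
tcp_pos: [520.9, -36.6, 167.9]
eef_rot: [[0.287, -0.958, -0.009], [-0.958, -0.287, -0.0], [-0.002, 0.009, -1.0]]
force: [-0.5, 0.0, -0.6]
grip_width: 0.8
finger_force: 0.0
```

```bash
python3 g.py
```

```text
turn -0.005762075665331379 approach d in tool now [-0.93231609 -5.65229083 25.80757635] final d in tool now [26.06716877 -5.8073449  25.74613063] q7 -2.446474011693564 F [-0.54535421  0.02676205 -0.57826059]
```

apply_moves(deltas=[0, -0.003, 0.013, 0, 0, -0.0027, 0.013, 0, 0, 0, 0, 0, 0.006, 0, 0, 0, 0.006, 0, 0, 0, 0.005, 0, 0, 0, 0.003, 0, 0, 0, 0.003, 0, 0, 0, 0, 0, 0, 0, 0, 0, 0, 0])

```text
time_s: 15.65
tcp_pos: [536.5, -56.6, 146.4]
eef_rot: [[0.288, -0.958, 0.0], [-0.958, -0.288, -0.0], [0.0, -0.0, -1.0]]
force: [0.7, 0.3, 0.3]
grip_width: 0.6
finger_force: 0.0
```

```bash
python3 g.py
```

```text
turn -0.004945194074092107 approach d in tool now [-24.70437215   3.76040953   4.35468859] final d in tool now [2.29529719 3.62689088 4.36004686] q7 -2.391901534824245 F [0.74206919 0.26391199 0.34070977]
```

apply_moves(deltas=[0.001, 0, 0, 0, 0.001, 0, 0, 0, 0, 0, 0, 0, -0.01, 0, 0, 0, -0.015, 0, 0, 0, 0, 0, -0.03, 0, 0, 0, -0.03, 0, 0, 0, -0.03, 0, 0, 0, 0, 0])

```text
time_s: 16.4
tcp_pos: [533.0, -34.3, 241.1]
eef_rot: [[0.289, -0.957, 0.009], [-0.957, -0.289, -0.0], [0.003, -0.009, -1.0]]
force: [0.8, 0.1, 0.5]
grip_width: 0.3
finger_force: 0.0
```

apply_moves(deltas=[-0.025, 0.017, 0, 0, -0.025, 0.017, 0, 0, -0.025, 0.017, 0, 0, -0.025, 0.017, 0, 0, -0.02, 0.017, 0, 0, 0, 0, 0, 0])

```text
time_s: 16.9
tcp_pos: [408.4, 59.5, 235.1]
eef_rot: [[0.293, -0.956, -0.006], [-0.956, -0.293, 0.002], [-0.004, 0.005, -1.0]]
force: [-0.7, 0.8, -0.2]
grip_width: 0.5
finger_force: 0.0
```

```bash
python3 f.py; python3 - <<'E'
from h import *
a=[]
for n,(x,y) in dict(scene=(200,130),top=(270,170)).items():
    p=grab_frame(n);a.append(cv2.resize(p["image"][y:y+80,x:x+80,::-1],(400,400),interpolation=cv2.INTER_CUBIC))
cv2.imwrite("pics/c6.png",cv2.convertScaleAbs(np.hstack(a),alpha=1.4))
E
```

```text
scene M 165.62973 [(np.float64(22.57), np.float64(0.06), np.float64(-0.75), np.float64(-0.75)), (np.float64(22.6), np.float64(0.06), np.float64(-0.75), np.float64(-0.5)), (np.float64(22.89), np.float64(0.02), np.float64(-0.5), np.float64(-0.5)), (np.float64(22.94), np.float64(0.04), np.float64(-0.5), np.float64(-0.75)), (np.float64(22.97), np.float64(0.04), np.float64(-0.5), np.float64(-0.5)), (np.float64(22.99), np.float64(0.04), np.float64(-0.75), np.float64(-0.5))] noshift (np.float32(29.543388), np.float64(0.0))
top M 208.26389 [(np.float64(26.44), np.float64(-0.02), np.float64(-0.25), np.float64(0.25)), (np.float64(26.84), np.float64(-0.02), np.float64(-0.25), np.float64(0.5)), (np.float64(26.86), np.float64(-0.02), np.float64(-0.25), np.float64(0.0)), (np.float64(26.97), np.float64(0.0), np.float64(0.25), np.float64(0.25)), (np.float64(27.16), np.float64(0.0), np.float64(0.25), np.float64(0.5)), (np.float64(27.17), np.float64(0.0), np.float64(0.0), np.float64(0.25))] noshift (np.float32(27.530422), np.float64(0.0))
```

View pics/c6.png

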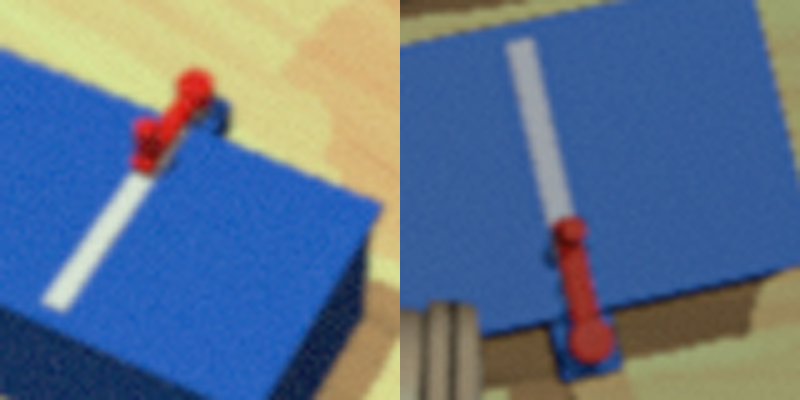

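The arm lies along the stripe in both views: hub (592,340) and post (570,230) in the top crop, with the stripe slope matching. The fits give about 0.01 ± 0.03 rad. The lid is shut and the hand is clear, so I'm handing in.

```bash
python3 -c "
from rig import *
print(hand_in())"
```

```text
the job is handed in; nothing more can be done
None
```

The lid is fully shut and the red catch points along the white stripe (about 0.01 ± 0.03 rad by the camera fits); the hand is clear, the caddy shows no shift in the pictures, I saw no contact with the bystanders, and the job was handed in at about 17 s.

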